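# Turn the vial carousel to its empty hook and hang the blue carrier

## Robot

A 6-joint arm with a two-finger parallel gripper is mounted at the origin on a cart in front of the work surface, level with it; the furniture and walls round the work are solid. World frame = base frame: x ahead of the robot, y to its left, z up, the work surface at z = 0. Lengths are in m, angles in degrees, forces in N, time in s.
With the tool pointing down it reaches from about 0.375 to 0.9 m from the base axis. Payload 3.1 kg.
Tool frame: the origin (TCP) lies on the centre line of the jaws, within the pads' length; the fingertips stand 17 mm ahead of it and the grasp point (between the pads) lies 2 mm behind it; y points along the fingers, x is the direction in which the jaws open and shut, and the axes are right-handed (so a half turn about y gives the same grasp; the last joint's range is limited). The gripper opens to 87 mm and grips with 3 to 60 N. Pads are 19 mm wide; open, the fingers measure 117 mm over their backs; the gripper's body (75 mm by 190 mm) begins 51 mm behind the grasp point.
Start: joints at [-80.758, 30.224, 82.088, -0, 67.689, -10.227], TCP at [0.208, -0.589, 0.24] pointing down, gripper open.
Joint ranges: [-176.69, 176.69], [-43.24, 126.21], [12.49, 139.97], [-82, 262], [0, 151.66], [-163.58, 163.58]. Speed limits (degrees/s): [159.86, 159.86, 180, 180, 180, 180].

## Interface

Orientations are given as a 3x3 rotation matrix whose columns are the frame's x, y, z axes.
In Python, from rig import read_state, capture, camera_info, hand_in, trace, tip_of gives the robot as it stands.
- The arm moves only by the tool jog_arm, never from a script. Its argument "steps" is a list of rows, each an object with "fingers": the opening in per cent of the stroke, from 0 (shut) to 100 (fully open); "delta_pos": the shift along the world's x, y, z in mm, a list of three; "turn": the turn about the world's z in degrees. A call has 1 to 20 rows; each row is the pose to reach, as a shift and turn from the pose commanded when the call began; what a row does not reach only later rows make up. A row lasts 1/12 s, in which the tool goes at most 41.7 mm and 7.16 degrees, less where a joint would pass 70% of its speed; a pose out of reach is approached as far as the arm can. A call with a gripper value outside its range is refused whole. The fingers move at their own pace and stop on an object; the grip force is fixed at half the most. Time passes only in rows, so rows that repeat a pose let the fingers close. It gives the time, the measured TCP pose, the force and the opening at its end, in the units of the state.
- read_state(): the state, without advancing time (a new reading comes with each control period).
- capture(name): name is "scene" or "top"; returns the picture (420x560x3 uint8, red, green, blue); there is no depth.
- camera_info(name): a dict with "fov_y" (degrees; the focal length in pixels is half the picture's height over the tangent of half this angle, whatever the lens; pixels are square), "cx", "cy" (the principal point, pixels), "k1" (the pictures are not rectified: a ray, as slopes to the right and down, at radius r is drawn at 1 + k1 r^2 times it, then the intrinsics apply), "view" (4x4, takes a point from world to camera coordinates). Camera axes: x right, y down, z forward; pixel columns grow to the right and rows downward; lengths in m; the calibration is good to about 2 mm. A picture is of the moment at which its call begins. camera_info takes no time and is no camera call.
- hand_in(): hands the job in, once; it reports no verdict.
Trained networks look in the newest picture that a camera, given by its name, has taken for a name from the list of things; names that differ only in an ending like _2 or _b are one class to them, and where a whole thing is asked for, a point or a joint stands for the part that bears it (a point fixed in the world has none). Each returns a list of dicts, best first, with "confidence" (0 to 1); they miss things now and then, are a little off and sometimes report something else, mostly with a low value. They report only what shows in the picture. A call takes as long as a camera call.
- trace(target, camera): "mask" (420x560 bool, what is visible of it).
- tip_of(target, camera): "position" ([x, y, z] in m, in world coordinates, good to about 4 mm: a listed point, or the origin of a listed thing).
The state is a dict: "time_s": time; "joint_positions": joint angles; "qvel": joint speeds; "tau": joint torques, N m; "position": TCP position; "tcp_rot": TCP orientation; "force": force on the tool from outside, world axes, zero at the start; "moment": the same for the moment, N m; "opening": opening from 0.0 (shut) to 1.0 (fully open).
Only numpy, scipy, OpenCV 4.12 (cv2) and the standard library are available. Lean on these libraries where they do the work, as an engineer would, in place of code of your own. Each camera call takes 0.05 s, during which the arm holds its last target.

## Task

Turn the carousel by its black top knob until the empty hook is over the yellow arrow marks on the carousel's base. Then pick up the vial carrier with the blue grip and blue-capped vial from the worktop and hang it by its arch on that empty hook, leaving it hanging freely and still over the arrow marks. Leave the carrier with the red grip where it stands.

Things in the scene. Friction and masses are not known exactly. Their poses are not given: they have to be found in the camera images.
- rotor (a joint): Carousel angle, anticlockwise from above; 0 = empty hook over the base's yellow arrows, which point about towards the robot. Starts at 0.7 to 1.35: turn it clockwise. Friction 0.15 N m. Knob on the axis: black bar 60 mm along hook_seat's x, 16 mm thick, 36 mm high, top 56 mm above hook_seat. 3 other hooks at 90 degrees bear fixed carriers, out to 127 mm from the axis, 48 mm above hook_seat.
- hook_seat (a point): Top of the empty hook's level 8 mm round dark bar, 164 mm above the worktop, 95 mm out from the carousel's vertical axis. Turns with the carousel: its -x points outward along the hook, z up; the axis is 95 mm along +x. The bar is level 86 to 104 mm from the axis, then turns up to a tip 14 mm above the seat, ending 119 mm from the axis; inward it rises 10 mm to a hub of 30 mm radius.
- carrier_blue: Carrier to hang, 100 g: white foot 64 mm across, blue-capped vial (top at 60 mm), white arch of 8 mm bar, on it a blue upright grip 14x14 mm, 122 to 160 mm high. Origin: centre of foot underside, z up. Arch in y-z plane, legs at y = +-28 mm, narrowing above 80 mm to an 18 mm wide top, underside at 112 mm; opening looks along x (either way round). Hung, the origin is 112 mm below hook_seat.
- carrier_red: The other carrier on the worktop, to be left alone: same shape and size as carrier_blue, but with a red grip and a red-capped vial. Origin: centre of the foot's underside, z up.

How it is judged (in metres and radians):
On the way:
1. the empty hook is over the arrow marks (within 15 degrees), with the blue carrier not yet at it (value of joint rotor between -0.26 and 0.26 rad and distance between carrier_blue and hook_seat above 0.16 m), for 0.2 s.
At the end, for the whole second after the job is handed in: The empty hook is within 15 degrees (0.26 rad) of the arrow marks and the blue carrier hangs on it at rest (under 0.05 m/s), within 20 degrees of upright: its origin is 100 to 122 mm below the hook's seat, at most 30 mm to either side, and at most 30 mm outward or 45 mm inward of it along the hook (value of joint rotor between -0.26 and 0.26 rad and x of carrier_blue in the frame of hook_seat between -0.03 and 0.045 m and y of carrier_blue in the frame of hook_seat between -0.03 and 0.03 m and z of carrier_blue in the frame of hook_seat between -0.122 and -0.1 m and angle between carrier_blue's own z axis and vertical below 0.35 rad and linear speed of carrier_blue below 0.05 m/s); the robot touches nothing.
It fails at once if the carrier with the red grip is moved by more than 30 mm (distance of carrier_red from where it was at the start of the episode above 0.03 m).
It also fails if it takes over 48 s, if anything falls off the work surface, if the arm or the gripper's body presses on something with over 40 N, if the wrist force passes 120 N, or if a joint passes its speed limit or range.

## Working session

There is one attempt and no reset: what is moved stays moved. The work goes in short steps, Python scripts to look and compute and a tool call to move; the robot and the scene stay as the last step left them, time stands still between calls to the robot, and variables do not carry over. Pictures are saved under pics/ and viewed, and the job is handed in when it is done.

Besides the shell and the picture viewer there is one more tool, called after "Call:" as name([rows], argument=value, ...), one row to a line, values as JSON. jog_arm: Moves the arm, as the interface text tells. Its arguments: {"type":"object","properties":{"steps":{"type":"array","items":{"type":"object","properties":{"fingers":{"type":"number"},"delta_pos":{"type":"array","items":{"type":"number"}},"turn":{"type":"number"}}}}},"required":["steps"]}

```bash
ls; mkdir -p pics
python3 - <<'E'
from rig import *
import cv2,numpy as np
s=read_state(); print(s['time_s'],s['position'],s['tcp_rot'],s['opening'])
for c in('scene','top'):
    im=capture(c); cv2.imwrite(f'pics/{c}0.png',im[:,:,::-1])
    i=camera_info(c); print(c,i['fov_y'],np.round(np.linalg.inv(i['view']),3).tolist(),i['k1'])
    for t in('hook_seat','carrier_blue','carrier_red','rotor'):
        try: print(t,[(np.round(d['position'],4).tolist(),round(d['confidence'],2)) for d in tip_of(t,c)])
        except Exception as e: print(t,e)
print(read_state()['time_s'])
E
```

```text
pics
0.0 [ 0.20819965 -0.58856174  0.23858839] [[ 3.33287457e-01 -3.64037333e-04  9.42825190e-01]
 [-9.42822865e-01  2.12551991e-03  3.33287456e-01]
 [-2.12532279e-03 -9.99997675e-01  3.65186403e-04]] 1.0025232651363314
scene 42.59625153136423 [[-0.596, -0.336, 0.729, -0.337], [-0.802, 0.279, -0.528, 0.532], [-0.026, -0.9, -0.436, 0.641], [0.0, 0.0, 0.0, 1.0]] 0.0624738142470283
hook_seat [([0.5776, 0.0217, 0.1592], 0.6)]
carrier_blue []
carrier_red [([0.4616, -0.1739, 0.002], 0.69)]
rotor it knows: carrier_blue, carrier_red, hook_seat
top 54.11842088329176 [[0.011, -0.993, 0.117, 0.426], [-1.0, -0.013, -0.02, -0.126], [0.022, -0.117, -0.993, 1.043], [0.0, 0.0, 0.0, 1.0]] -0.1154998845176364
hook_seat [([0.5705, 0.02, 0.1678], 0.67)]
carrier_blue [([0.458, -0.3708, 0.0029], 0.97)]
carrier_red [([0.4603, -0.1727, 0.0003], 0.71)]
rotor it knows: carrier_blue, carrier_red, hook_seat
0.4
```

View pics/scene0.png

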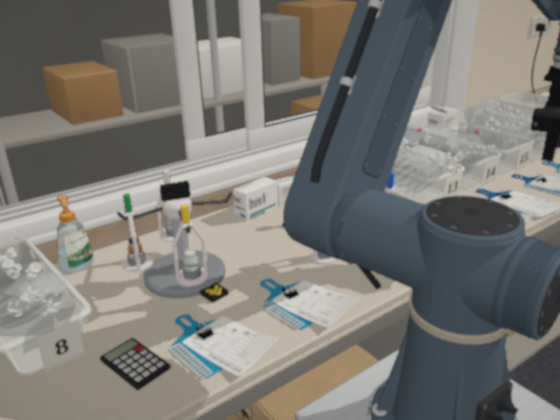

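View pics/top0.png

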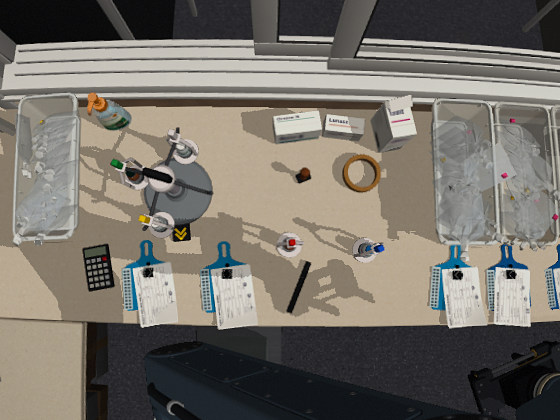

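```bash
cat > h.py <<'E'
from rig import *
import cv2,numpy as np
def K(c):
    i=camera_info(c); f=210/np.tan(np.radians(i['fov_y']/2)); return i,f
def unproj(c,u,v,z):
    i,f=K(c); d=np.array([(u-i['cx'])/f,(v-i['cy'])/f]); s=d.copy()
    for _ in range(20): s=d/(1+i['k1']*(s@s))
    M=np.linalg.inv(i['view']); r=M[:3,:3]@np.array([s[0],s[1],1]); o=M[:3,3]
    return o+r*(z-o[2])/r[2]
def proj(c,p):
    i,f=K(c); q=np.array(i['view'])@np.append(p,1); s=q[:2]/q[2]; s=s*(1+i['k1']*(s@s))
    return s*f+[i['cx'],i['cy']]
def crop(c,im,x0,y0,x1,y1,k,name,pts=[]):
    a=cv2.resize(im[y0:y1,x0:x1,::-1],None,fx=k,fy=k,interpolation=cv2.INTER_CUBIC).copy()
    for p in pts:
        q=(proj(c,p)-[x0,y0]+.5)*k; cv2.circle(a,tuple(int(t) for t in q),3,(255,0,255),1)
    cv2.imwrite(f'pics/{name}.png',a)
E
python3 - <<'E'
from h import *
t=cv2.imread('pics/top0.png')[:,:,::-1]; 
crop('top',t,90,110,240,260,4,'t1',[])
crop('top',t,270,210,400,280,6,'t2',[])
print(unproj('top',155,178,.22),unproj('top',181,233,.01),unproj('top',178,190,.01))
E
```

```text
[0.58987431 0.10993188 0.22      ] [0.49127592 0.09703548 0.01      ] [0.60097479 0.10897451 0.01      ]
```

View pics/t1.png

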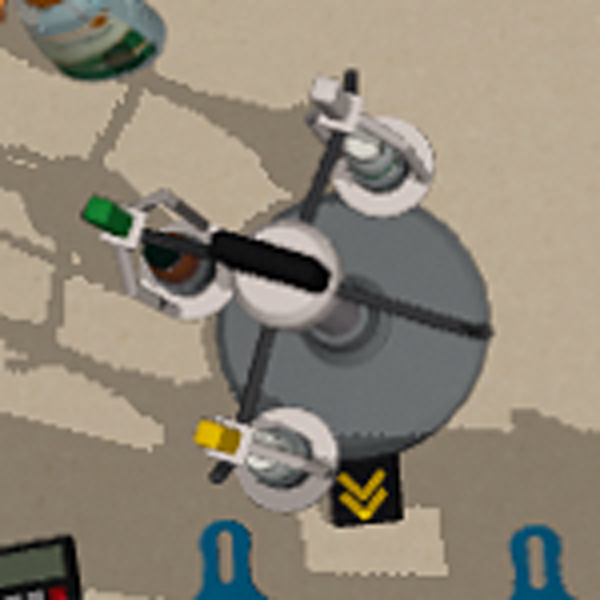

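View pics/t2.png

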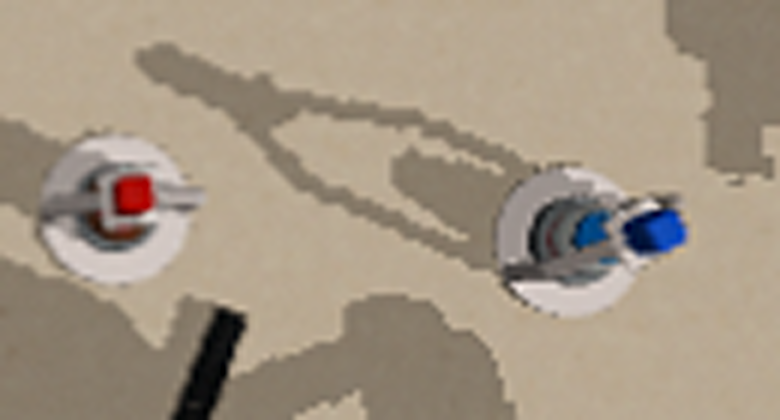

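Run:
```python
from h import *
t=cv2.imread('pics/top0.png')[:,:,::-1].astype(int)
# knob top: darkest pixels
m=(t.max(2)<28).astype(np.uint8); m[:, :135]=0;m[:,180:]=0;m[:165]=0;m[190:]=0
n,l,st,ce=cv2.connectedComponentsWithStats(m); print(st.tolist())
k=1+np.argmax(st[1:,4]); pts=np.argwhere(l==k)[:,::-1].astype(np.float32)
print(ce[k],cv2.minAreaRect(pts))
P=np.array([unproj('top',u,v,.22)[:2] for u,v in pts]); c=P.mean(0); w,V=np.linalg.eigh(np.cov(P.T)); print('knob',c,np.sqrt(12*w),np.degrees(np.arctan2(V[1,1],V[0,1])))
print(cv2.minAreaRect((P*1000).astype(np.float32)))
print('tip',unproj('top',212,192.3,.177))
# disc pixels hand picked
d=np.array([[490,330],[485,365],[468,405],[440,435],[400,455],[365,461],[217,320],[225,365],[475,260],[440,218],[400,195]])/4+[90,110]
for z in(0.0,.015):
  Q=np.array([unproj('top',u-.4,v-.4,z)[:2] for u,v in d]); A=np.c_[2*Q,np.ones(len(Q))]; s=np.linalg.lstsq(A,(Q**2).sum(1),rcond=None)[0]; print('disc',s[:2],np.sqrt(s[2]+s[:2]@s[:2]))
print('arrow',unproj('top',180.4,233.4,.005))
# blue grip: top
g=((t[:,:,2]>t[:,:,0]+60)&(t[:,:,2]>100))
ys,xs=np.where(g[235:262,365:390]); print('grip px',xs.mean()+365,ys.mean()+235,len(xs)); print(unproj('top',xs.mean()+365,ys.mean()+235,.15))
print('legs',unproj('top',270+508/6,210+271/6,.04),unproj('top',270+680/6,210+198/6,.08))
```

```text
[[0, 0, 560, 420, 234964], [142, 168, 30, 15, 235], [142, 179, 1, 1, 1]]
[156.38723404 174.91489362] ((156.7038116455078, 175.02163696289062), (30.429975509643555, 9.46347713470459), 11.768289566040039)
knob [0.59635246 0.10742774] [0.01635081 0.06274152] 73.4031450793666
((596.1614379882812, 106.78016662597656), (64.16024780273438, 19.620820999145508), 78.83722686767578)
tip [ 0.56864978 -0.00220918  0.177     ]
disc [0.60004689 0.1104727 ] 0.08909031916619399
disc [0.59755013 0.10707598] 0.08780962152728813
arrow [0.49055274 0.09960996 0.005     ]
grip px 376.24 248.24 50
[ 0.45415057 -0.36052449  0.15      ]
legs [ 0.44024698 -0.335414    0.04      ] [ 0.46884355 -0.39623039  0.08      ]
```

Call:
jog_arm([
  {"delta_pos":[20,36,20],"turn":3,"fingers":50},
  {"delta_pos":[388,696,60],"turn":56,"fingers":50},
  {"delta_pos":[388,696,60],"turn":56,"fingers":50},
  {"delta_pos":[388,696,60],"turn":56,"fingers":50},
  {"delta_pos":[388,696,60],"turn":56,"fingers":50},
  {"delta_pos":[388,696,60],"turn":56,"fingers":50},
  {"delta_pos":[388,696,60],"turn":56,"fingers":50},
  {"delta_pos":[388,696,60],"turn":56,"fingers":50},
  {"delta_pos":[388,696,60],"turn":56,"fingers":50},
  {"delta_pos":[388,696,60],"turn":56,"fingers":50},
  {"delta_pos":[388,696,60],"turn":56,"fingers":50},
  {"delta_pos":[388,696,60],"turn":56,"fingers":50},
  {"delta_pos":[388,696,60],"turn":56,"fingers":50},
  {"delta_pos":[388,696,60],"turn":56,"fingers":50},
  {"delta_pos":[388,696,60],"turn":56,"fingers":50},
  {"delta_pos":[388,696,60],"turn":56,"fingers":50},
  {"delta_pos":[388,696,60],"turn":56,"fingers":50},
  {"delta_pos":[388,696,60],"turn":56,"fingers":50},
  {"delta_pos":[388,696,60],"turn":56,"fingers":50},
  {"delta_pos":[388,696,60],"turn":56,"fingers":50},
])

```text
time_s: 2.07
position: [0.5989, 0.1121, 0.3001]
tcp_rot: [[0.969, 0.004, 0.247], [-0.247, 0.003, 0.969], [0.003, -1.0, 0.004]]
force: [-0.5, 0.4, -1.1]
opening: 0.499
```

Run:
```python
from h import *
im=capture('scene'); t=capture('top'); s=read_state(); p=s['position']; print(s['time_s'],p,np.degrees(np.arctan2(s['tcp_rot'][1,0],s['tcp_rot'][0,0])))
print(tip_of('carrier_blue','scene'),tip_of('hook_seat','scene'))
crop('scene',im,80,120,280,320,3,'s1',[])
crop('scene',im,340,120,440,240,5,'s1b',[])
```

```text
2.1667 [0.59697137 0.10887942 0.29934873] -14.300343200373797
[{'position': [0.4541, -0.3687, 0.0034], 'confidence': 0.69}] [{'position': [0.5751, 0.018, 0.1604], 'confidence': 0.69}]
```

View pics/s1.png

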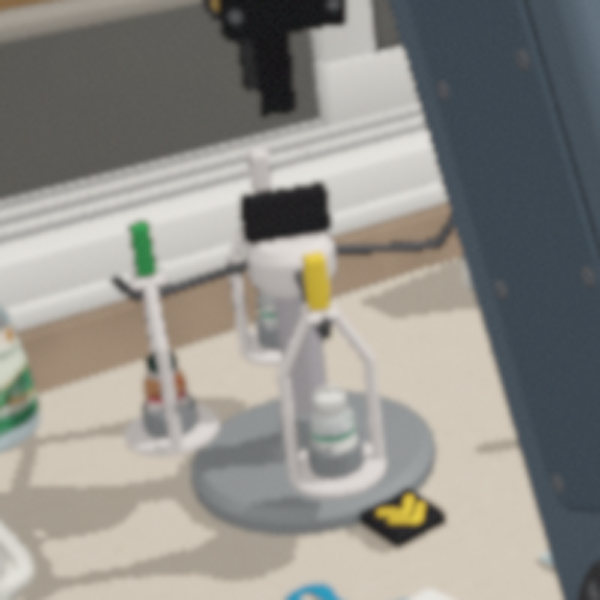

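Run:
```python
from h import *
print((proj('scene',[.5965,.107,.204])-[80,120])*3,(proj('scene',[.598,.112,.204])-[80,120])*3)
```

```text
[290.00258951 209.2298891 ] [282.27215441 210.46322612]
```

Call:
jog_arm([
  {"delta_pos":[0,0,-35],"turn":0,"fingers":50},
  {"delta_pos":[0,0,-65],"turn":0,"fingers":50},
  {"delta_pos":[0,0,-80],"turn":0,"fingers":50},
  {"delta_pos":[0,0,-93],"turn":0,"fingers":50},
  {"delta_pos":[0,0,-93],"turn":0,"fingers":50},
  {"delta_pos":[0,0,-93],"turn":0,"fingers":0},
  {"delta_pos":[0,0,-93],"turn":0,"fingers":0},
  {"delta_pos":[0,0,-93],"turn":0,"fingers":0},
  {"delta_pos":[0,0,-93],"turn":0,"fingers":0},
  {"delta_pos":[0,0,-93],"turn":0,"fingers":0},
  {"delta_pos":[0,0,-93],"turn":0,"fingers":0},
])

```text
time_s: 3.18
position: [0.5973, 0.1066, 0.2075]
tcp_rot: [[0.968, 0.003, 0.251], [-0.251, -0.001, 0.968], [0.003, -1.0, 0.0]]
force: [0.5, 0.2, 2.8]
opening: 0.181
```

Call:
jog_arm([
  {"delta_pos":[0,0,0],"turn":-3,"fingers":0},
  {"delta_pos":[0,0,0],"turn":-8,"fingers":0},
  {"delta_pos":[0,0,0],"turn":-13,"fingers":0},
  {"delta_pos":[0,0,0],"turn":-18,"fingers":0},
  {"delta_pos":[0,0,0],"turn":-23,"fingers":0},
  {"delta_pos":[0,0,0],"turn":-28,"fingers":0},
  {"delta_pos":[0,0,0],"turn":-33,"fingers":0},
  {"delta_pos":[0,0,0],"turn":-38,"fingers":0},
  {"delta_pos":[0,0,0],"turn":-43,"fingers":0},
  {"delta_pos":[0,0,0],"turn":-48,"fingers":0},
  {"delta_pos":[0,0,0],"turn":-53,"fingers":0},
  {"delta_pos":[0,0,0],"turn":-58,"fingers":0},
  {"delta_pos":[0,0,0],"turn":-62,"fingers":0},
  {"delta_pos":[0,0,0],"turn":-66,"fingers":0},
  {"delta_pos":[0,0,0],"turn":-69,"fingers":0},
  {"delta_pos":[0,0,0],"turn":-69,"fingers":0},
  {"delta_pos":[0,0,0],"turn":-69,"fingers":0},
  {"delta_pos":[0,0,0],"turn":-69,"fingers":45},
  {"delta_pos":[0,0,0],"turn":-69,"fingers":45},
  {"delta_pos":[0,0,0],"turn":-69,"fingers":45},
])

```text
time_s: 4.85
position: [0.5965, 0.1069, 0.2068]
tcp_rot: [[0.113, 0.001, 0.994], [-0.994, -0.001, 0.113], [0.001, -1.0, 0.001]]
force: [0.5, -1.3, -0.7]
opening: 0.329
```

Call:
jog_arm([
  {"delta_pos":[0,0,0],"turn":0,"fingers":50},
  {"delta_pos":[0,0,30],"turn":0,"fingers":50},
  {"delta_pos":[0,0,60],"turn":0,"fingers":50},
  {"delta_pos":[-10,-20,90],"turn":0,"fingers":50},
  {"delta_pos":[-20,-60,100],"turn":0,"fingers":50},
  {"delta_pos":[-30,-100,100],"turn":0,"fingers":50},
  {"delta_pos":[-40,-140,100],"turn":0,"fingers":50},
  {"delta_pos":[-50,-180,100],"turn":0,"fingers":50},
  {"delta_pos":[-60,-220,100],"turn":0,"fingers":50},
  {"delta_pos":[-70,-250,100],"turn":0,"fingers":50},
  {"delta_pos":[-75,-270,100],"turn":0,"fingers":50},
])

```text
time_s: 5.77
position: [0.5201, -0.1669, 0.3066]
tcp_rot: [[0.109, -0.0, 0.994], [-0.994, -0.001, 0.109], [0.001, -1.0, -0.001]]
force: [0.3, -0.1, -0.3]
opening: 0.498
```

Run:
```python
from h import *
im=capture('scene'); t=capture('top'); s=read_state(); p=s['position']; print(s['time_s'],p,np.degrees(np.arctan2(s['tcp_rot'][1,0],s['tcp_rot'][0,0])))
for c in('scene','top'): print([ (n,[(d['position'],d['confidence']) for d in tip_of(n,c)]) for n in('carrier_blue','hook_seat')])
crop('top',t,90,110,240,260,4,'t3',[])
crop('top',t,320,200,420,270,6,'t3b',[])
crop('scene',im,80,120,280,320,3,'s3',[])
```

```text
5.8667 [ 0.52070627 -0.1671793   0.30654524] -83.84224550373358
[('carrier_blue', [([0.4554, -0.3679, 0.0006], 0.66)]), ('hook_seat', [([0.5032, 0.1011, 0.1592], 0.93)])]
[('carrier_blue', []), ('hook_seat', [([0.4986, 0.0999, 0.1699], 0.64)])]
```

View pics/t3.png

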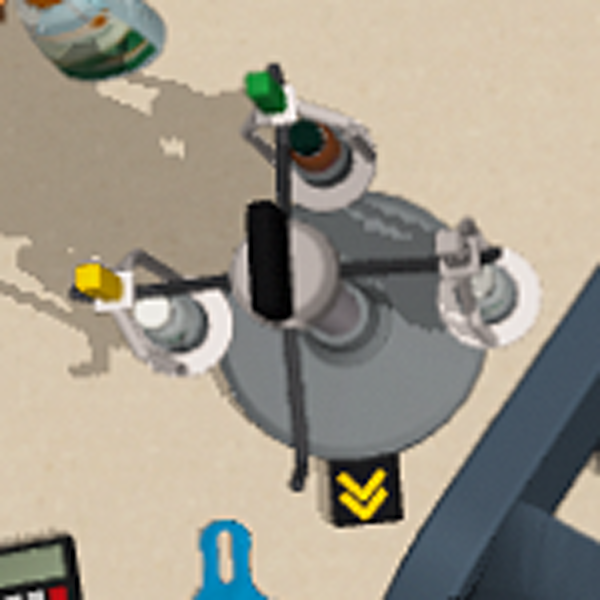

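View pics/t3b.png

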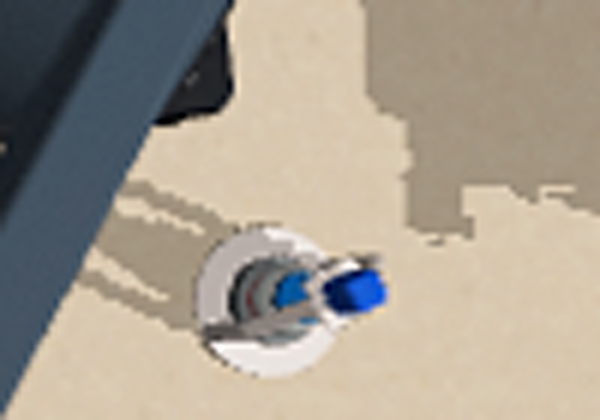

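View pics/s3.png

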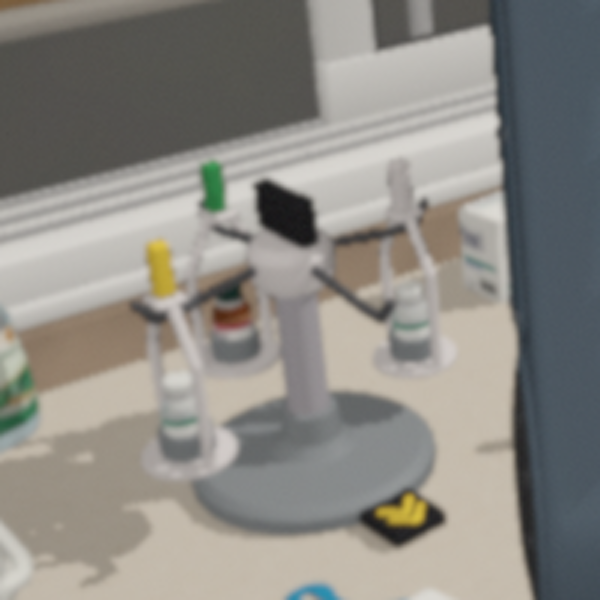

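Run:
```python
from h import *
tip=np.array([297,483])/4+[90,110]-.4; P=unproj('top',*tip,.176); d=P[:2]-[.5965,.107]; print('hook',P,np.hypot(*d),np.degrees(np.arctan2(d[1],d[0]))%360)
t=capture('top'); m=trace('carrier_blue','top'); print([ (x['confidence'],x['mask'].sum()) for x in m])
tt=t.astype(int)
g=((tt[:,:,2]>tt[:,:,0]+60)&(tt[:,:,2]>100)); g[:,:372]=0; g[:,390:]=0; g[:235]=0; g[260:]=0
ys,xs=np.where(g); print(xs.mean(),ys.mean(),len(xs),xs.min(),xs.max(),ys.min(),ys.max())
M=m[0]['mask'] if m else None
def sil(x,y,a,z=0):
    R=np.array([[np.cos(a),-np.sin(a),0],[np.sin(a),np.cos(a),0],[0,0,1]])
    im=np.zeros((420*4,560*4),np.uint8)
    def hull(pts):
        q=np.array([proj('top',R@p+[x,y,0]) for p in pts]); cv2.fillConvexPoly(im,cv2.convexHull(((q+.5)*4).astype(np.float32)).astype(int),255)
    th=np.linspace(0,2*np.pi,24,endpoint=False)
    hull([np.array([.032*np.cos(q),.032*np.sin(q),h]) for q in th for h in(0,.005)])
    def bar(p,q,r=.004): hull([np.array(c)+[i*r,j*r,k*r] for c in(p,q) for i in(-1,1) for j in(-1,1) for k in(-1,1)])
    for s in(-1,1): bar((0,s*.028,.004),(0,s*.028,.08)); bar((0,s*.028,.08),(0,s*.009,.116))
    bar((0,-.009,.116),(0,.009,.116))
    hull([np.array([i*.007,j*.007,k]) for i in(-1,1) for j in(-1,1) for k in(.122,.16)])
    hull([np.array([.011*np.cos(q),.011*np.sin(q),h]) for q in th for h in(0,.06)])
    return cv2.resize(im,(560,420),interpolation=cv2.INTER_AREA)/255.
from scipy.optimize import minimize
if M is not None:
    best=None
    for a0 in np.radians([0,23,45,-23,-45,68,90]):
        f=lambda v:((sil(v[0],v[1],v[2])[200:290,330:420]-M[200:290,330:420])**2).sum()
        r=minimize(f,[.456,-.369,a0],method='Nelder-Mead',options=dict(initial_simplex=[[.456,-.369,a0],[.461,-.369,a0],[.456,-.363,a0],[.456,-.369,a0+.25]],maxfev=90))
        print(np.round([r.x[0],r.x[1],np.degrees(r.x[2]),r.fun],4))
        if best is None or r.fun<best.fun: best=r
    s=sil(*best.x); e=(cv2.Canny((s*255).astype(np.uint8),80,160)>0)
    o=t.copy(); o[e]=[255,0,255]; crop('top',o,340,220,400,270,10,'fit')
```

```text
hook [0.48591485 0.09815511 0.176     ] 0.11093830398997757 184.57293026322344
[(0.85, np.int64(539))]
380.0263157894737 248.1578947368421 38 372 383 245 253Traceback (most recent call last):
  File "<stdin>", line 26, in <module>
    res = _minimize_neldermead(fun, x0, args, callback, bounds=bounds,
                               **options)
    fxr = func(xr)
    fx = function(np.copy(x), *(wrapper_args + args))
  File "<stdin>", line 25, in <lambda>
  File "<stdin>", line 16, in sil
  File "<stdin>", line 15, in bar
  File "<stdin>", line 12, in hull
  File "h.py", line 11, in proj
    i,f=K(c); q=np.array(i['view'])@np.append(p,1); s=q[:2]/q[2]; s=s*(1+i['k1']*(s@s))
        ~^^^
  File "h.py", line 4, in K
    i=camera_info(c); f=210/np.tan(np.radians(i['fov_y']/2)); return i,f
ValueError: time passes only in moves, steps and waits
```

Cache camera_info and retry.

```bash
sed -i 's/^def K(c):/import functools\n@functools.lru_cache\ndef K(c):/' h.py
cat > fit.py <<'E'
from h import *
from scipy.optimize import minimize
def sil(x,y,a,cam,z=0):
    R=np.array([[np.cos(a),-np.sin(a),0],[np.sin(a),np.cos(a),0],[0,0,1]])
    im=np.zeros((420*4,560*4),np.uint8)
    def hull(pts):
        q=np.array([proj(cam,R@p+[x,y,z]) for p in pts]); cv2.fillConvexPoly(im,cv2.convexHull(((q+.5)*4).astype(np.float32)).astype(int),255)
    th=np.linspace(0,2*np.pi,24,endpoint=False)
    hull([np.array([.032*np.cos(q),.032*np.sin(q),h]) for q in th for h in(0,.005)])
    def bar(p,q,r=.004): hull([np.array(c)+[i*r,j*r,k*r] for c in(p,q) for i in(-1,1) for j in(-1,1) for k in(-1,1)])
    for s in(-1,1): bar((0,s*.028,.004),(0,s*.028,.08)); bar((0,s*.028,.08),(0,s*.009,.116))
    bar((0,-.009,.116),(0,.009,.116))
    hull([np.array([i*.007,j*.007,k]) for i in(-1,1) for j in(-1,1) for k in(.122,.16)])
    hull([np.array([.011*np.cos(q),.011*np.sin(q),h]) for q in th for h in(0,.06)])
    return cv2.resize(im,(560,420),interpolation=cv2.INTER_AREA)/255.
E
python3 - <<'E'
from fit import *
t=capture('top'); m=trace('carrier_blue','top'); M=m[0]['mask']; best=None
for a0 in np.radians([-60,-20,0,23,45,68,100]):
    f=lambda v:((sil(v[0],v[1],v[2],'top')[200:290,330:420]-M[200:290,330:420])**2).sum()
    r=minimize(f,[.456,-.369,a0],method='Nelder-Mead',options=dict(initial_simplex=[[.456,-.369,a0],[.461,-.369,a0],[.456,-.363,a0],[.456,-.369,a0+.25]],maxfev=70))
    print(np.round([r.x[0],r.x[1],np.degrees(r.x[2]),r.fun],4))
    if best is None or r.fun<best.fun: best=r
s=sil(*best.x,'top'); e=(cv2.Canny((s*255).astype(np.uint8),80,160)>0)
o=t.copy(); o[e]=[255,0,255]; crop('top',o,340,220,400,270,10,'fit')
E
```

```text
[ 0.455  -0.3693 23.7579 38.695 ]
[ 0.4557 -0.3696 -6.2123 51.7635]
[ 0.4551 -0.3692 23.6776 39.2486]
[ 0.4544 -0.3684 25.4716 37.3333]
[ 0.4545 -0.3689 25.2174 38.2658]
[ 0.4546 -0.3687 24.5902 39.0312]
[  0.4547  -0.369  203.7876  40.1206]
```

View pics/fit.png

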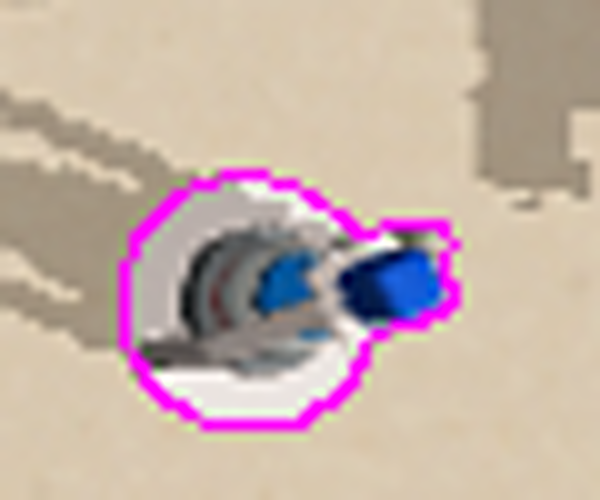

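Run:
```python
from h import *
s=read_state();print(s['time_s'],s['position'],s['qvel'],s['opening'])
```

```text
6.2667 [ 0.52161706 -0.16213249  0.30653798] [-0.21324457 -0.04693411  0.01463879 -0.12736161 -0.0141607   0.03435074] 0.5029481261535315
```

Call:
jog_arm([
  {"delta_pos":[-8,-30,0],"turn":3,"fingers":55},
  {"delta_pos":[-20,-66,0],"turn":8,"fingers":55},
  {"delta_pos":[-33,-100,0],"turn":12,"fingers":55},
  {"delta_pos":[-45,-138,0],"turn":17.5,"fingers":55},
  {"delta_pos":[-57,-176,0],"turn":17.5,"fingers":55},
  {"delta_pos":[-66,-206,-10],"turn":17.5,"fingers":55},
  {"delta_pos":[-66,-206,-40],"turn":17.5,"fingers":55},
  {"delta_pos":[-66,-206,-70],"turn":17.5,"fingers":55},
  {"delta_pos":[-66,-206,-100],"turn":17.5,"fingers":55},
  {"delta_pos":[-66,-206,-110],"turn":17.5,"fingers":55},
  {"delta_pos":[-66,-206,-110],"turn":17.5,"fingers":55},
])

```text
time_s: 7.18
position: [0.4543, -0.3672, 0.1937]
tcp_rot: [[0.407, -0.004, 0.913], [-0.913, 0.005, 0.407], [-0.007, -1.0, -0.002]]
force: [-0.5, -0.2, 0.2]
opening: 0.553
```

Run:
```python
from h import *
im=capture('scene'); t=capture('top'); s=read_state(); p=s['position']; print(s['time_s'],p,np.degrees(np.arctan2(s['tcp_rot'][1,0],s['tcp_rot'][0,0])))
for c in('scene','top'): print([ (n,[(d['position'],d['confidence']) for d in tip_of(n,c)]) for n in('carrier_blue','hook_seat')])
crop('top',t,320,200,420,270,6,'t4b',[])
crop('scene',im,320,90,470,240,4,'s4',[])
```

```text
7.2833 [ 0.45621254 -0.36936344  0.19733909] -65.97826657339729
[('carrier_blue', []), ('hook_seat', [([0.5043, 0.1034, 0.1601], 0.6)])]
[('carrier_blue', []), ('hook_seat', [([0.505, 0.1022, 0.1701], 0.56)])]
```

View pics/t4b.png

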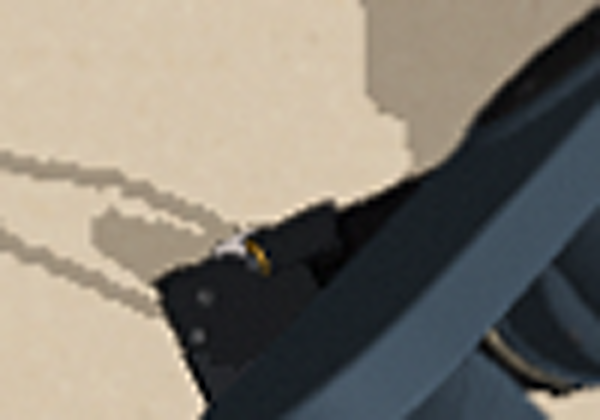

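View pics/s4.png

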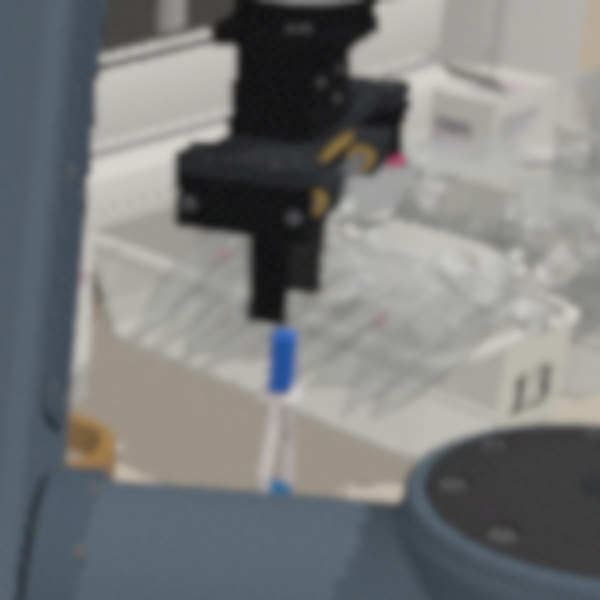

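Call:
jog_arm([
  {"delta_pos":[0,0,-20],"fingers":55},
  {"delta_pos":[0,0,-40],"fingers":55},
  {"delta_pos":[0,0,-53],"fingers":55},
  {"delta_pos":[0,0,-53],"fingers":55},
  {"delta_pos":[0,0,-53],"fingers":0},
  {"delta_pos":[0,0,-53],"fingers":0},
  {"delta_pos":[0,0,-53],"fingers":0},
  {"delta_pos":[0,0,-53],"fingers":0},
  {"delta_pos":[0,0,-53],"fingers":0},
  {"delta_pos":[0,0,-53],"fingers":0},
  {"delta_pos":[0,0,-53],"fingers":0},
])

```text
$.steps[0]: bad value
```

Call:
jog_arm([
  {"delta_pos":[0,0,-20],"turn":0,"fingers":55},
  {"delta_pos":[0,0,-40],"turn":0,"fingers":55},
  {"delta_pos":[0,0,-53],"turn":0,"fingers":55},
  {"delta_pos":[0,0,-53],"turn":0,"fingers":55},
  {"delta_pos":[0,0,-53],"turn":0,"fingers":0},
  {"delta_pos":[0,0,-53],"turn":0,"fingers":0},
  {"delta_pos":[0,0,-53],"turn":0,"fingers":0},
  {"delta_pos":[0,0,-53],"turn":0,"fingers":0},
  {"delta_pos":[0,0,-53],"turn":0,"fingers":0},
  {"delta_pos":[0,0,-53],"turn":0,"fingers":0},
  {"delta_pos":[0,0,-53],"turn":0,"fingers":0},
])

```text
time_s: 8.4
position: [0.4553, -0.3692, 0.1438]
tcp_rot: [[0.406, 0.0, 0.914], [-0.914, -0.0, 0.406], [0.0, -1.0, 0.0]]
force: [-0.6, 0.6, 2.4]
opening: 0.159
```

Call:
jog_arm([
  {"delta_pos":[0,0,10],"turn":0,"fingers":0},
  {"delta_pos":[0,0,35],"turn":0,"fingers":0},
  {"delta_pos":[0,0,65],"turn":0,"fingers":0},
  {"delta_pos":[0,0,95],"turn":0,"fingers":0},
  {"delta_pos":[0,0,125],"turn":0,"fingers":0},
  {"delta_pos":[0,0,155],"turn":0,"fingers":0},
  {"delta_pos":[0,0,185],"turn":0,"fingers":0},
  {"delta_pos":[0,10,205],"turn":0,"fingers":0},
  {"delta_pos":[-5,40,205],"turn":-2,"fingers":0},
  {"delta_pos":[-10,75,205],"turn":-4,"fingers":0},
  {"delta_pos":[-15,110,205],"turn":-6,"fingers":0},
  {"delta_pos":[-20,145,205],"turn":-8,"fingers":0},
  {"delta_pos":[-24,180,205],"turn":-10,"fingers":0},
  {"delta_pos":[-28,215,205],"turn":-12,"fingers":0},
  {"delta_pos":[-32,250,205],"turn":-14,"fingers":0},
  {"delta_pos":[-36,285,205],"turn":-16,"fingers":0},
  {"delta_pos":[-40,320,205],"turn":-18,"fingers":0},
  {"delta_pos":[-44,355,205],"turn":-19,"fingers":0},
  {"delta_pos":[-48,390,205],"turn":-19,"fingers":0},
  {"delta_pos":[-48,420,205],"turn":-19,"fingers":0},
])

```text
time_s: 10.07
position: [0.4056, 0.0529, 0.3491]
tcp_rot: [[0.087, -0.0, 0.996], [-0.996, 0.0, 0.087], [-0.0, -1.0, -0.0]]
force: [0.7, -0.8, -1.0]
opening: 0.158
```

Call:
jog_arm([
  {"delta_pos":[0,20,0],"turn":0,"fingers":0},
  {"delta_pos":[0,35,0],"turn":0,"fingers":0},
  {"delta_pos":[0,39,-10],"turn":0,"fingers":0},
  {"delta_pos":[0,39,-35],"turn":0,"fingers":0},
  {"delta_pos":[0,39,-60],"turn":0,"fingers":0},
  {"delta_pos":[0,39,-85],"turn":0,"fingers":0},
  {"delta_pos":[0,39,-105],"turn":0,"fingers":0},
  {"delta_pos":[0,39,-118],"turn":0,"fingers":0},
  {"delta_pos":[0,39,-122],"turn":0,"fingers":0},
  {"delta_pos":[0,39,-122],"turn":0,"fingers":0},
  {"delta_pos":[0,39,-122],"turn":0,"fingers":0},
])

```text
time_s: 10.98
position: [0.4079, 0.0897, 0.2273]
tcp_rot: [[0.087, 0.001, 0.996], [-0.996, -0.0, 0.087], [0.0, -1.0, 0.001]]
force: [0.2, 0.3, -0.2]
opening: 0.16
```

Run:
```python
from h import *
im=capture('scene'); t=capture('top'); s=read_state(); p=s['position']; print(s['time_s'],p,np.degrees(np.arctan2(s['tcp_rot'][1,0],s['tcp_rot'][0,0])),s['force'],s['opening'])
for c in('scene','top'): print([ (n,[(d['position'],d['confidence']) for d in tip_of(n,c)]) for n in('carrier_blue','hook_seat')])
crop('top',t,90,110,240,260,4,'t5',[])
crop('scene',im,80,120,280,320,4,'s5',[])
```

```text
11.0833 [0.40825831 0.08970749 0.22768581] -85.03396861399494 [-0.62835895 -0.72815924 -1.30977572] 0.15834321014771052
[('carrier_blue', [([0.4046, 0.0888, 0.0877], 0.57)]), ('hook_seat', [([0.5056, 0.1021, 0.16], 0.95)])]
[('carrier_blue', [([0.4072, 0.0893, 0.085], 0.77)]), ('hook_seat', [([0.4988, 0.1012, 0.1673], 0.95)])]
```

View pics/t5.png

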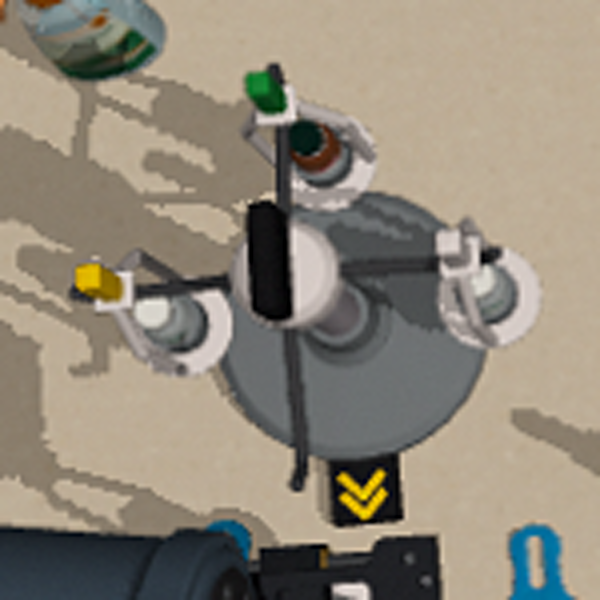

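View pics/s5.png

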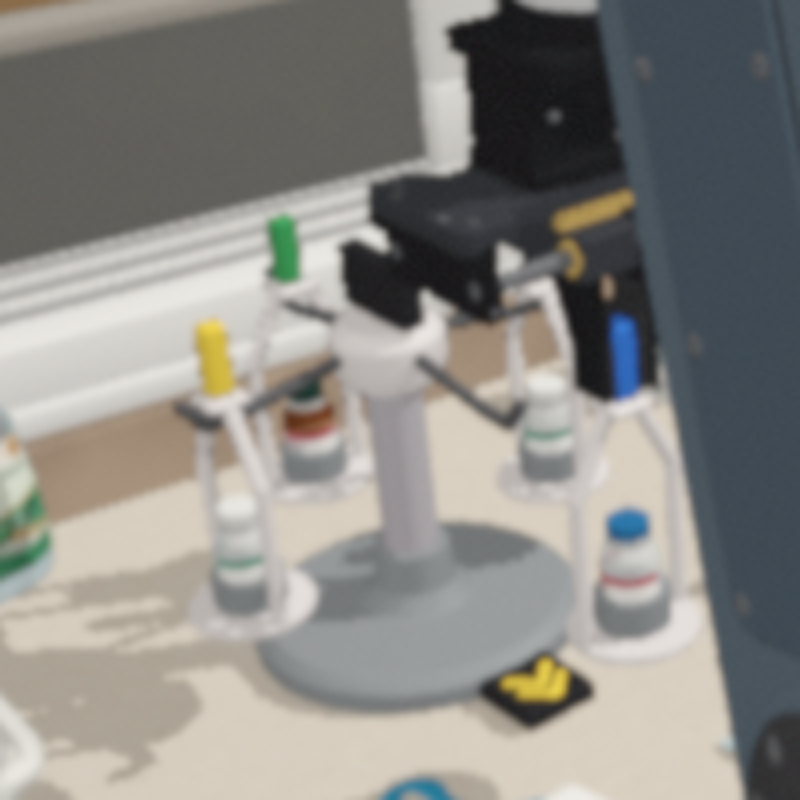

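Call:
jog_arm([
  {"delta_pos":[6,1,-3],"turn":0,"fingers":0},
  {"delta_pos":[14,2,-3],"turn":0,"fingers":0},
  {"delta_pos":[24,3,-3],"turn":0,"fingers":0},
  {"delta_pos":[34,4,-3],"turn":0,"fingers":0},
  {"delta_pos":[44,5,-3],"turn":0,"fingers":0},
  {"delta_pos":[54,6,-3],"turn":0,"fingers":0},
  {"delta_pos":[64,7,-3],"turn":0,"fingers":0},
  {"delta_pos":[74,8,-3],"turn":0,"fingers":0},
  {"delta_pos":[84,9,-3],"turn":0,"fingers":0},
  {"delta_pos":[91,10,-3],"turn":0,"fingers":0},
  {"delta_pos":[94,10,-3],"turn":0,"fingers":0},
  {"delta_pos":[94,10,-3],"turn":0,"fingers":0},
  {"delta_pos":[94,10,-3],"turn":0,"fingers":0},
])

```text
time_s: 12.37
position: [0.5009, 0.0998, 0.2234]
tcp_rot: [[0.087, -0.001, 0.996], [-0.996, 0.0, 0.087], [-0.0, -1.0, -0.001]]
force: [0.1, -0.2, -0.8]
opening: 0.157
```

Run:
```python
from h import *
im=capture('scene'); t=capture('top'); s=read_state(); p=s['position']; print(s['time_s'],p,np.degrees(np.arctan2(s['tcp_rot'][1,0],s['tcp_rot'][0,0])),s['force'],s['opening'])
for c in('scene','top'): print([ (n,[(d['position'],d['confidence']) for d in tip_of(n,c)]) for n in('carrier_blue','hook_seat')])
crop('top',t,90,110,240,260,4,'t6',[])
crop('scene',im,120,150,240,270,6,'s6',[])
```

```text
12.4667 [0.50057084 0.09979917 0.2234457 ] -85.02813046898575 [-0.08466171 -0.25469935 -0.1594465 ] 0.1564417846150485
[('carrier_blue', []), ('hook_seat', [([0.5075, 0.1011, 0.1613], 0.83)])]
[('carrier_blue', [([0.503, 0.0991, 0.082], 0.58)]), ('hook_seat', [])]
```

View pics/t6.png

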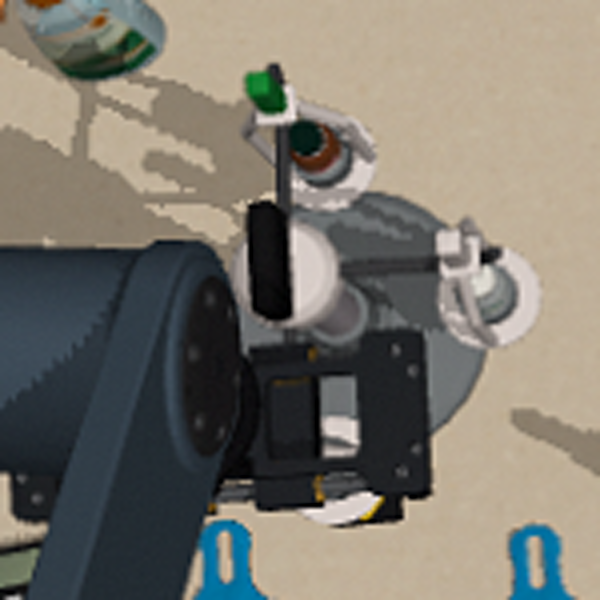

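View pics/s6.png

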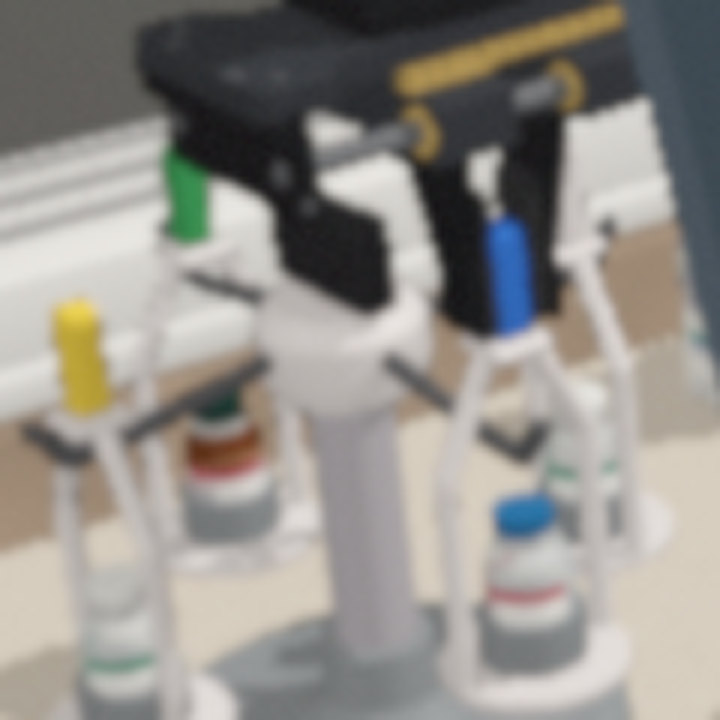

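Call:
jog_arm([
  {"delta_pos":[0,0,-6],"turn":0,"fingers":0},
  {"delta_pos":[0,0,-12],"turn":0,"fingers":0},
  {"delta_pos":[0,0,-17],"turn":0,"fingers":0},
  {"delta_pos":[0,0,-21],"turn":0,"fingers":0},
  {"delta_pos":[0,0,-24],"turn":0,"fingers":0},
  {"delta_pos":[0,0,-26],"turn":0,"fingers":0},
  {"delta_pos":[0,0,-26],"turn":0,"fingers":0},
  {"delta_pos":[0,0,-26],"turn":0,"fingers":0},
])

```text
time_s: 13.33
position: [0.5026, 0.0997, 0.1978]
tcp_rot: [[0.087, 0.003, 0.996], [-0.996, 0.0, 0.087], [0.0, -1.0, 0.003]]
force: [3.2, 0.5, -0.5]
opening: 0.157
```

Run:
```python
from h import *
im=capture('scene'); s=read_state(); p=s['position']; print(s['time_s'],p,s['force'],s['opening'])
crop('scene',im,120,150,240,270,6,'s7',[])
```

```text
13.3833 [0.50253287 0.09974409 0.19787863] [3.72222649 0.60890498 0.1829751 ] 0.15456088098262802
```

View pics/s7.png

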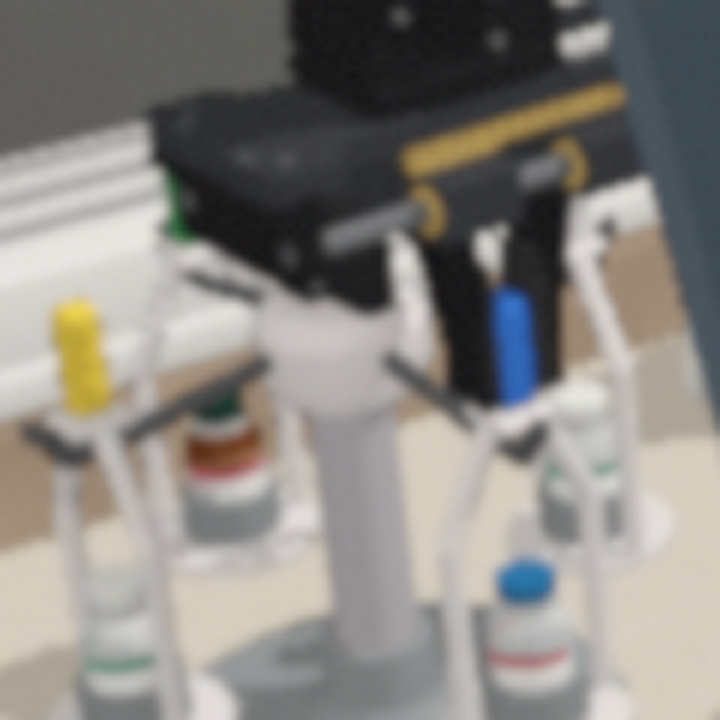

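Call:
jog_arm([
  {"delta_pos":[0,0,6],"turn":0,"fingers":0},
  {"delta_pos":[3,0,8],"turn":0,"fingers":0},
  {"delta_pos":[6,0,8],"turn":0,"fingers":0},
  {"delta_pos":[6,0,8],"turn":0,"fingers":0},
  {"delta_pos":[6,0,3],"turn":0,"fingers":0},
  {"delta_pos":[6,0,0],"turn":0,"fingers":0},
  {"delta_pos":[6,0,0],"turn":0,"fingers":0},
  {"delta_pos":[6,0,0],"turn":0,"fingers":0},
])

```text
time_s: 14.05
position: [0.5067, 0.0998, 0.1969]
tcp_rot: [[0.087, -0.002, 0.996], [-0.996, 0.0, 0.087], [-0.0, -1.0, -0.002]]
force: [-0.3, -0.7, -0.3]
opening: 0.158
```

Run:
```python
from h import *
im=capture('scene'); s=read_state(); p=s['position']; print(s['time_s'],p,s['force'],s['moment'],s['opening'])
crop('scene',im,120,150,240,270,6,'s8',[])
```

```text
14.1 [0.50697151 0.09978396 0.197163  ] [ 0.20777298 -0.4044209   0.02005797] [ 0.05702622  0.01390382 -0.03799963] 0.1598614118030753
```

View pics/s8.png

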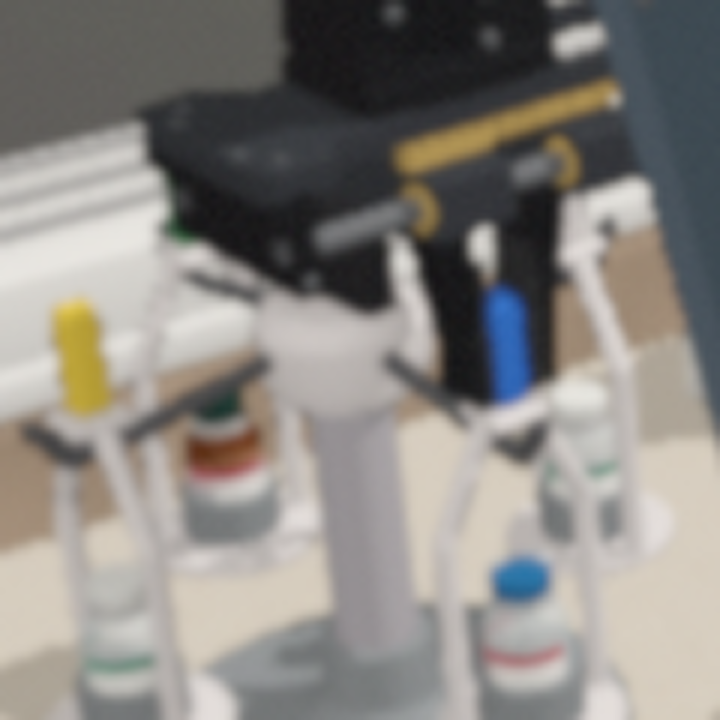

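Call:
jog_arm([
  {"delta_pos":[0,0,-1],"turn":0,"fingers":0},
  {"delta_pos":[0,0,-2],"turn":0,"fingers":0},
  {"delta_pos":[0,0,-2],"turn":0,"fingers":0},
  {"delta_pos":[0,0,-2],"turn":0,"fingers":0},
])

```text
time_s: 14.43
position: [0.5074, 0.0998, 0.1956]
tcp_rot: [[0.087, 0.0, 0.996], [-0.996, 0.0, 0.087], [0.0, -1.0, 0.0]]
force: [-0.3, -0.3, -0.8]
opening: 0.158
```

Call:
jog_arm([
  {"delta_pos":[0,0,-1],"turn":0,"fingers":0},
  {"delta_pos":[0,0,-2],"turn":0,"fingers":0},
  {"delta_pos":[0,0,-2],"turn":0,"fingers":0},
  {"delta_pos":[0,0,-2],"turn":0,"fingers":0},
])

```text
time_s: 14.77
position: [0.5075, 0.0998, 0.1949]
tcp_rot: [[0.087, 0.001, 0.996], [-0.996, -0.0, 0.087], [0.0, -1.0, 0.001]]
force: [-1.4, -0.8, 8.5]
opening: 0.159
```

Call:
jog_arm([
  {"delta_pos":[0,0,1],"turn":0,"fingers":0},
  {"delta_pos":[0,0,1],"turn":0,"fingers":18},
  {"delta_pos":[0,0,1],"turn":0,"fingers":22},
  {"delta_pos":[0,0,1],"turn":0,"fingers":26},
  {"delta_pos":[0,0,1],"turn":0,"fingers":32},
  {"delta_pos":[0,0,1],"turn":0,"fingers":38},
  {"delta_pos":[0,0,1],"turn":0,"fingers":42},
  {"delta_pos":[0,0,1],"turn":0,"fingers":42},
])

```text
time_s: 15.43
position: [0.5073, 0.0998, 0.1944]
tcp_rot: [[0.087, -0.0, 0.996], [-0.996, 0.0, 0.087], [-0.0, -1.0, -0.0]]
force: [0.1, 0.0, 0.5]
opening: 0.401
```

Run:
```python
from h import *
im=capture('scene'); s=read_state(); p=s['position']; print(s['time_s'],p,s['force'],s['moment'],s['opening'])
crop('scene',im,120,150,240,270,6,'s9',[])
```

```text
15.4833 [0.50732395 0.09976046 0.19444088] [-0.35835976 -0.52537749  0.62490794] [ 0.02092535 -0.0106766  -0.05179857] 0.40713924773828536
```

View pics/s9.png

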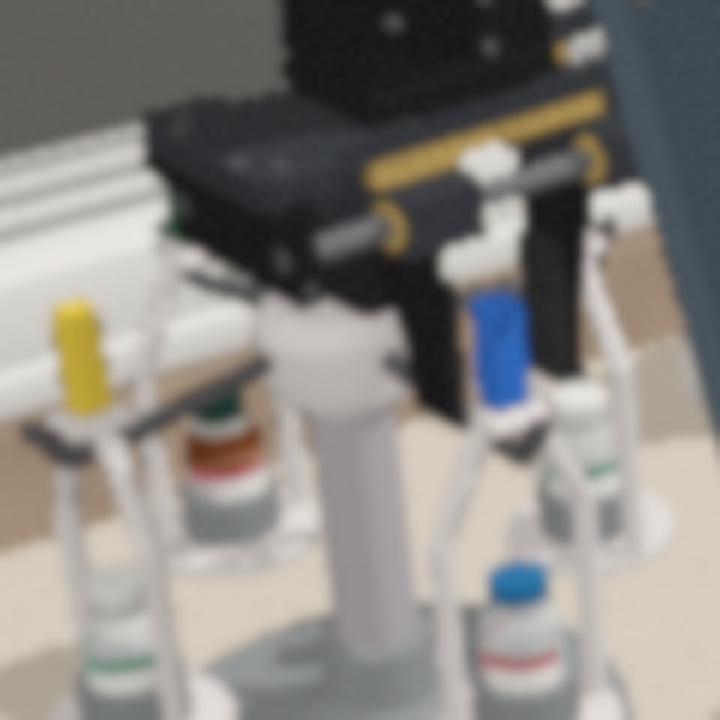

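Call:
jog_arm([
  {"delta_pos":[0,0,8],"turn":0,"fingers":42},
  {"delta_pos":[0,0,20],"turn":0,"fingers":42},
  {"delta_pos":[0,0,40],"turn":0,"fingers":42},
  {"delta_pos":[0,0,65],"turn":0,"fingers":42},
  {"delta_pos":[0,0,90],"turn":0,"fingers":42},
  {"delta_pos":[0,0,110],"turn":0,"fingers":42},
  {"delta_pos":[-20,-30,120],"turn":0,"fingers":42},
  {"delta_pos":[-30,-65,120],"turn":0,"fingers":42},
  {"delta_pos":[-35,-100,120],"turn":0,"fingers":42},
  {"delta_pos":[-35,-135,120],"turn":0,"fingers":42},
  {"delta_pos":[-35,-170,120],"turn":0,"fingers":42},
  {"delta_pos":[-35,-205,120],"turn":0,"fingers":42},
  {"delta_pos":[-35,-240,120],"turn":0,"fingers":42},
  {"delta_pos":[-35,-265,120],"turn":0,"fingers":42},
  {"delta_pos":[-35,-265,120],"turn":0,"fingers":42},
  {"delta_pos":[-35,-265,120],"turn":0,"fingers":42},
])

```text
time_s: 16.82
position: [0.4722, -0.1664, 0.3149]
tcp_rot: [[0.084, 0.0, 0.996], [-0.996, 0.0, 0.084], [-0.0, -1.0, 0.0]]
force: [0.5, -0.9, 0.2]
opening: 0.423
```

Run:
```python
from h import *
im=capture('scene'); t=capture('top'); s=read_state(); p=s['position']; print(s['time_s'],p,s['force'])
for c in('scene','top'): print([ (n,[(d['position'],d['confidence']) for d in tip_of(n,c)]) for n in('carrier_blue','hook_seat','carrier_red')])
im2=capture('scene'); print('motion',np.abs(im2.astype(int)-im)[150:300,160:260].max())
crop('top',t,90,110,240,260,4,'t10',[])
crop('scene',im2,110,150,240,300,4,'s10',[])
```

```text
16.9167 [ 0.47197786 -0.16442019  0.31471397] [-0.70489425  0.7353252  -1.0654459 ]
[('carrier_blue', [([0.5056, 0.0992, 0.0528], 0.79)]), ('hook_seat', [([0.5063, 0.1011, 0.163], 0.58)]), ('carrier_red', [])]
[('carrier_blue', [([0.5065, 0.098, 0.054], 0.69)]), ('hook_seat', [([0.5016, 0.1015, 0.1658], 0.6), ([0.5051, 0.1024, 0.0566], 0.34)]), ('carrier_red', [([0.5087, 0.1, 0.0557], 0.64), ([0.462, -0.1732, -0.0009], 0.4)])]
motion 56
```

View pics/t10.png

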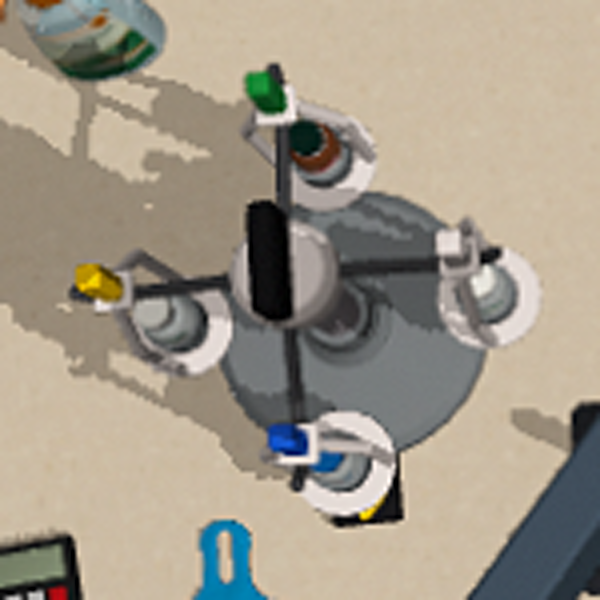

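View pics/s10.png

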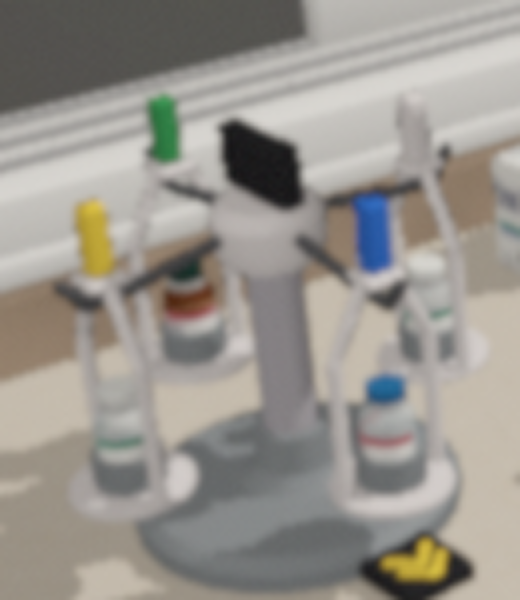

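Call:
jog_arm([
  {"delta_pos":[0,0,0],"turn":0,"fingers":42},
  {"delta_pos":[0,0,0],"turn":0,"fingers":42},
  {"delta_pos":[0,0,0],"turn":0,"fingers":42},
  {"delta_pos":[0,0,0],"turn":0,"fingers":42},
  {"delta_pos":[0,0,0],"turn":0,"fingers":42},
  {"delta_pos":[0,0,0],"turn":0,"fingers":42},
  {"delta_pos":[0,0,0],"turn":0,"fingers":42},
  {"delta_pos":[0,0,0],"turn":0,"fingers":42},
  {"delta_pos":[0,0,0],"turn":0,"fingers":42},
  {"delta_pos":[0,0,0],"turn":0,"fingers":42},
  {"delta_pos":[0,0,0],"turn":0,"fingers":42},
  {"delta_pos":[0,0,0],"turn":0,"fingers":42},
  {"delta_pos":[0,0,0],"turn":0,"fingers":42},
  {"delta_pos":[0,0,0],"turn":0,"fingers":42},
  {"delta_pos":[0,0,0],"turn":0,"fingers":42},
  {"delta_pos":[0,0,0],"turn":0,"fingers":42},
  {"delta_pos":[0,0,0],"turn":0,"fingers":42},
  {"delta_pos":[0,0,0],"turn":0,"fingers":42},
  {"delta_pos":[0,0,0],"turn":0,"fingers":42},
  {"delta_pos":[0,0,0],"turn":0,"fingers":42},
])

```text
time_s: 18.93
position: [0.4723, -0.1652, 0.3146]
tcp_rot: [[0.087, 0.0, 0.996], [-0.996, 0.0, 0.087], [-0.0, -1.0, 0.0]]
force: [0.8, -0.1, 0.3]
opening: 0.421
```

Run:
```python
from h import *
F=[capture('scene').astype(int) for _ in range(10)]
for f in F[1:]: 
    d=np.abs(f-F[0])[180:280,185:230].max(2); print(d.max(),(d>25).sum(),end='; ')
def cap(f):
    m=(f[:,:,2]>f[:,:,0]+50); m[:,:180]=0;m[:,240:]=0;m[:190]=0;m[280:]=0
    ys,xs=np.where(m); return xs.mean().round(2),ys.mean().round(2),len(xs)
print([cap(f) for f in F]); print(read_state()['time_s'])
```

```text
4 0; 4 0; 4 0; 4 0; 4 0; 4 0; 4 0; 5 0; 5 0; [(np.float64(203.72), np.float64(217.05), 191), (np.float64(203.7), np.float64(216.83), 191), (np.float64(203.71), np.float64(216.95), 193), (np.float64(203.72), np.float64(217.03), 191), (np.float64(203.71), np.float64(216.95), 193), (np.float64(203.76), np.float64(217.05), 191), (np.float64(203.72), np.float64(217.04), 191), (np.float64(203.73), np.float64(217.01), 192), (np.float64(203.67), np.float64(216.94), 193), (np.float64(203.74), np.float64(217.09), 190)]
19.4333
```

The carrier is still (only image noise between frames), so I'm handing in.

```bash
python3 -c "
from rig import *
print(hand_in())"
```

```text
the job is handed in; nothing more can be done
None
```

I turned the carousel about 69° clockwise by its knob, so the empty hook now points at the yellow arrows. I then hung the blue carrier on it and handed the job in at 19.4 s of the 48 s allowed.

- **Lowering:** on the first try the arch pressed sideways on the hook's upturned tip with about 3.7 N. I raised it, moved it about 6 mm inward and lowered it again until it took 8.5 N upwards, then let go.
- **Hang:** the last tip_of readings put the carrier origin at about (0.506, 0.099, 0.053) m and the hook seat at about (0.504, 0.101, 0.164) m. That is about 111 mm below the seat and within 3 mm of it sideways and along the hook.
- **Stillness:** ten pictures over half a second showed only image noise. The arm stood about 0.27 m away with the gripper open and touched nothing.
- **Hook angle:** the estimates disagree by about 3°, 183 to 185° from the cameras and 186° from the gripper. The arrows are at roughly 184 to 188°, so the hook is well inside the 15° limit.
- **Red carrier:** tip_of found it at (0.462, -0.173) m, where it stood at the start. That reading had low confidence (0.4), because the best "red" match was actually the hanging blue carrier. The scene camera reported no red carrier in that last check.

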